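# Load the charcoal box and lock its lid

## Robot

A 6-joint arm with a two-finger parallel gripper is mounted at the origin on the work surface. World frame = base frame: x ahead of the robot, y to its left, z up, the work surface at z = 0. Lengths are in m, angles in degrees, forces in N, time in s.
With the tool pointing down it reaches from about 0.35 to 0.875 m from the base axis. Payload 4.2 kg.
Tool frame: the origin (TCP) lies on the front face of the gripper's body, between the roots of the fingers; the fingertips stand 70 mm ahead of it and the grasp point (between the pads) lies 51 mm ahead of it; z points along the fingers, y is the line along which they close (so a half turn about z gives the same grasp; the last joint's range is limited). The gripper opens to 87 mm and grips with 3 to 60 N. Pads are 19 mm wide; open, the fingers measure 117 mm over their backs; the gripper's body (75 mm by 190 mm) begins 51 mm behind the grasp point.
Start: joints at [14.817, 22.042, 0.453, 0, -68.411, -14.817], TCP at [0.625, 0, 0.292] pointing down, gripper open.
Joint ranges: [-179.83, 179.83], [-69.29, 118.12], [-61.27, 80.66], [-181.25, 117.63], [-171.15, -9.14], [-177.46, 177.46]. Speed limits (degrees/s): [159.86, 159.86, 180, 180, 180, 180].

## Interface

Orientations are given as a 3x3 rotation matrix whose columns are the frame's x, y, z axes.
In Python, from station import r gives the robot as it stands.
- The arm moves only by the shell command python3 -m pendant 'ROWS' [OPENING]. ROWS is JSON, a list of rows, each a list of 2 entries, a list of its own where there are three numbers: the shift along the tool's x, y, z in mm, then the turn, a rotation vector about the tool's x, y, z in rad. A call has 1 to 10 rows; each row is the pose to reach, as a shift and turn from the pose commanded when the call began, along the tool's axes at that moment; what a row does not reach only later rows make up. A row lasts 1/10 s, in which the tool goes at most 50 mm and 8.59 degrees, less where a joint would pass 70% of its speed; a pose out of reach is approached as far as the arm can. A call with a gripper value outside its range is refused whole. OPENING is the opening, from 0 (shut) to 1 (fully open), set as the call begins (- or left out, the last holds). The fingers move at their own pace and stop on an object; the grip force is fixed at half the most. Time passes only in rows, so rows that repeat a pose let the fingers close. It gives the time, the measured TCP pose, the force, the opening and the grip force at its end, in the units of the state.
- r.sense(): the state, without advancing time (a new reading comes with each control period).
- r.capture(name): name is "scene" or "side" or "wrist"; returns a dict with "frame" (480x640x3 uint8, red, green, blue), "vertical_fov" (degrees; the focal length in pixels is half the picture's height over the tangent of half this angle, whatever the lens; pixels are square), "cx", "cy" (the principal point, pixels), "rvec" (rotation vector, rad) and "tvec" (3), from world to camera coordinates, as OpenCV has them. Camera axes: x right, y down, z forward; pixel columns grow to the right and rows downward; lengths in m; the calibration is good to about 2 mm. A picture is of the moment at which its call begins. There is no depth.
- r.finish_job(): hands the job in; it is judged then, once.
The state is a dict: "time_s": time; "joints": joint angles; "joint_velocities": joint speeds; "effort": joint torques, N m; "tcp_pos": TCP position; "ee_rot": TCP orientation; "wrist_force": force on the tool from outside, world axes, zero at the start; "moment": the same for the moment, N m; "gripper_width": opening from 0.0 (shut) to 1.0 (fully open); "gripper_force": force on a finger pad.
Only numpy, scipy, OpenCV 4.12 (cv2) and the standard library are available. Lean on these libraries where they do the work, as an engineer would, in place of code of your own. Each camera call takes 0.05 s, during which the arm holds its last target. There are 200 camera calls.

## Task

Lay the two whole charcoal sticks flat in the open metal box (they are brittle, so set them down rather than drop them), then shut the lid fully, and lock it by putting the steel pin down through the holes of the lid's tab and the ledge below it until its collar rests on the tab. Leave the broken charcoal stub and the tableware where they are.

Things in the scene. Friction and masses are not known exactly. Their poses are not given: they have to be found in the camera images.
- firebox: charcoal box of bare sheet metal, fixed to the table: 140 (its x) x 180 (its y) x 60 mm high outside, walls and floor 4 mm, open inside 132 x 172 mm, 56 mm deep. Origin: centre of its underside; z up; its +x side carries the lid hinge, its -x side the hasp ledge, a 6 mm thick plate 38 mm long and 40 mm wide whose top is 52 mm above the table
- hasp_hole (a point): centre of the 12 mm hole through the hasp ledge, at the ledge's top face, 90 mm from the box's centre towards its -x and 52 mm above the table. With the lid shut, the 12 mm hole of the lid's own 6 mm tab stands exactly above it (tab top 66 mm above the table)
- lid (a joint): lid angle in rad: 0 = shut, flat on the box rim; 1.57 upright; 1.95 fully open. The stiff hinge (0.36 N m) stays where it is left. Lid: 6 mm metal sheet 144 x 184 mm; in the middle of its free edge a tab 40 mm wide, 38 mm long, with a 12 mm hole; on its outer face, 50 mm from the hinge, a wire handle 60 mm wide and 25 mm tall
- lid_hinge (a point): middle of the lid's hinge axis, on the box's +x rim, 60 mm above the table; the axis runs along the box's y; the frame turns with the lid (the lid extends to the frame's -x, its outer face looks to the frame's +z)
- lid_edge (a point): middle of the lid's free edge at the outer face, 140 mm from the hinge (the tab with the hole projects beyond it); turns with the lid
- stick_a: whole charcoal stick: a dark square bar 100 mm long (its x) and 36 x 36 mm thick with rounded edges, 130 g. Origin: centre of its underside, 18 mm below its middle
- stick_a_mid (a point): middle of stick_a
- stick_b: the other whole charcoal stick, just like stick_a
- stick_b_mid (a point): middle of stick_b
- pin: upright steel locking pin: round 8 mm shank 50 mm long with a rounded end, then a collar 20 mm across and 4 mm thick, then a round head 16 mm across and 34 mm tall (54 to 88 mm above the tip); 60 g. Origin: at the shank's lower tip, z along the pin towards the head. At first it stands in the pin stand, its collar on the stand's top
- pin_stand: dark metal block 50 x 50 x 55 mm with a 10 mm hole straight through, fixed to the table; it holds the pin at first. Origin: centre of its underside
- stub: broken charcoal stub, 45 mm long (its x) and 36 x 36 mm; not wanted. Origin: centre of its underside
- dish: small steel sauce dish, 60 mm across, 22 mm high. Origin: centre of its underside
- cup: steel water cup, 70 mm across, 75 mm high. Origin: centre of its underside
- tongs: steel tongs lying flat, 240 mm long (their x), 55 mm wide, 12 mm high. Origin: at the middle of their length, on the table
Not all that is in view belongs to the job. There is more than one size of the pin; the one meant has the size given above.

How it is judged (in metres and radians):
On the way, in this order (a step that is already met when the one before it is completed fails the run):
1. both whole sticks lie flat in the box, the lid still open (x of stick_a_mid in the frame of firebox between -0.05 and 0.05 m and y of stick_a_mid in the frame of firebox between -0.075 and 0.075 m and z of stick_a_mid in the frame of firebox between 0.015 and 0.03 m and angle between stick_a's own x axis and vertical between 1.37 and 1.77 rad and x of stick_b_mid in the frame of firebox between -0.05 and 0.05 m and y of stick_b_mid in the frame of firebox between -0.075 and 0.075 m and z of stick_b_mid in the frame of firebox between 0.015 and 0.03 m and angle between stick_b's own x axis and vertical between 1.37 and 1.77 rad and value of joint lid above 0.5 rad), for 0.2 s.
2. the lid is fully shut over them (x of stick_a_mid in the frame of firebox between -0.05 and 0.05 m and y of stick_a_mid in the frame of firebox between -0.075 and 0.075 m and z of stick_a_mid in the frame of firebox between 0.015 and 0.03 m and angle between stick_a's own x axis and vertical between 1.37 and 1.77 rad and x of stick_b_mid in the frame of firebox between -0.05 and 0.05 m and y of stick_b_mid in the frame of firebox between -0.075 and 0.075 m and z of stick_b_mid in the frame of firebox between 0.015 and 0.03 m and angle between stick_b's own x axis and vertical between 1.37 and 1.77 rad and value of joint lid below 0.04 rad), for 0.2 s.
3. the pin is down through tab and ledge, its collar on the tab (all of step 2 and z of pin in the frame of firebox between 0.008 and 0.023 m and horizontal distance between pin and hasp_hole below 0.007 m and angle between the z axis of pin and the z axis of firebox, either way round below 0.15 rad), for 0.2 s.
At the end, for the whole second after the job is handed in: Both whole sticks lie level (0.2 rad) on the box floor; lid shut (below 0.04 rad); pin within 0.15 rad of upright and 7 mm of the hasp hole, its tip 8 to 23 mm above the box underside (16 when seated); sticks and pin at rest; stub and tableware within 40 mm of their start (all of step 3 and linear speed of each of stick_a, stick_b, pin below 0.03 m/s and distance of each of stub, dish, cup, tongs from where it was at the start of the episode below 0.04 m); the robot touches nothing.
It fails at once if the stub or a piece of tableware is moved by more than 40 mm (distance of any of stub, dish, cup, tongs from where it was at the start of the episode above 0.04 m).
It fails at once if the cup or dish is knocked over (angle between any of cup, dish's own z axis and vertical above 0.5 rad).
It fails at once if a charcoal stick is dropped (falls free of the fingers faster than 0.8 m/s, from more than about 30 mm) ((linear speed of stick_a above 0.8 m/s and contact force between the fingers and stick_a below 0.1 N) or (linear speed of stick_b above 0.8 m/s and contact force between the fingers and stick_b below 0.1 N)).
It also fails if it takes over 72 s, if anything falls off the work surface, if the arm or the gripper's body presses on something with over 40 N, if the wrist force passes 120 N, or if a joint passes its speed limit or range.

## Working session

There is one attempt and no reset: what is moved stays moved. The work goes in short steps, Python scripts to look and compute and a shell command to move; the robot and the scene stay as the last step left them, time stands still between calls to the robot, and variables do not carry over. Pictures are saved under pics/ and viewed, at most 10 in all, crops included, and the job is handed in when it is done.

```bash
mkdir -p pics; ls; python3 - <<'E'
from station import r
import cv2,numpy as np,pickle
s=r.sense();print(s['time_s'],s['tcp_pos'],s['ee_rot'],s['gripper_width'])
d={}
for n in ("scene","side","wrist"):
    c=r.capture(n);d[n]=c
    cv2.imwrite(f"pics/{n}0.png",c["frame"][:,:,::-1])
    print(n,c["vertical_fov"],c["cx"],c["cy"],c["rvec"],c["tvec"])
pickle.dump(d,open("cap0.pkl","wb"))
E
```

```text
pics
0.0 [6.24543030e-01 1.06149704e-05 2.91160041e-01] [[-1.92874957e-04 -9.99997586e-01 -2.18856135e-03]
 [-9.99999974e-01  1.93132822e-04 -1.17613198e-04]
 [ 1.18035597e-04  2.18853861e-03 -9.99997598e-01]] 0.9998494062665483
scene 55.28998420036793 324.52689054087807 238.71311576469554 [ 1.39747516  2.27923227 -0.77998894] [ 0.37675871 -0.35012048  1.24504817]
side 54.121314150029974 320.36759257103404 233.96971895933797 [ 2.11172655 -0.56800239  0.30285256] [-0.59855707  0.16450219  0.85851088]
wrist 58.467633860807204 327.2001495542499 243.16997572625058 [7.88313293e-04 3.10722633e+00 4.50244158e-01] [ 0.62476988 -0.03486403  0.39107346]
```

View pics/scene0.png

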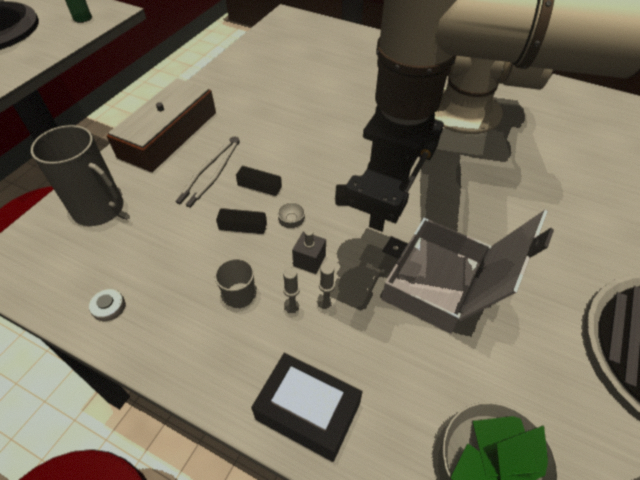

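View pics/side0.png

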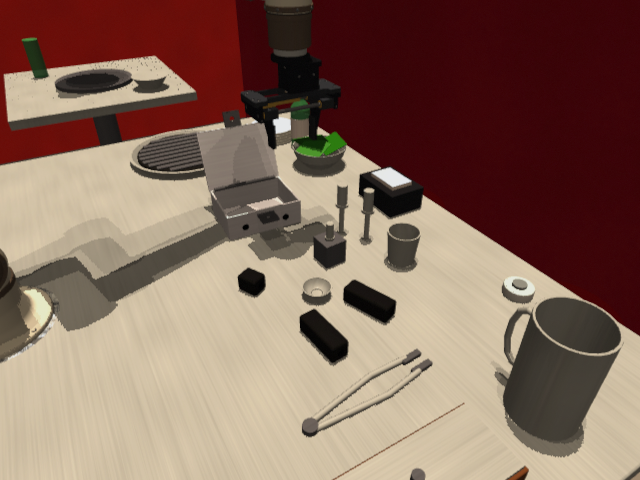

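Scene: the box is at about (460,270), its lid open to the right. The two long bars are at (258,180) and (242,220), and the stub is only visible in side at (252,281). There are three pin-like things in scene: one in the stand (309,242), and two tall ones standing on the table at (291,290) and (327,285). The one in the dark stand block fits the description. I'll confirm it in the crop.

```bash
python3 - <<'E'
import cv2,numpy as np,pickle
d=pickle.load(open("cap0.pkl","rb"))
def crop(n,x0,y0,x1,y1,k,o):
    f=d[n]["frame"][y0:y1,x0:x1,::-1]
    f=np.clip(255*(f/255.)**0.6,0,255).astype(np.uint8)
    f=cv2.resize(f,None,fx=k,fy=k,interpolation=cv2.INTER_CUBIC)
    for i in range(x0-x0%20+20,x1,20): cv2.putText(f,str(i),((i-x0)*k-8,8),0,.3,(0,0,255));cv2.line(f,((i-x0)*k,10),((i-x0)*k,16),(0,0,255))
    for i in range(y0-y0%20+20,y1,20): cv2.putText(f,str(i),(0,(i-y0)*k+3),0,.3,(0,0,255));cv2.line(f,(20,(i-y0)*k),(26,(i-y0)*k),(0,0,255))
    cv2.imwrite(o,f);print(f.shape)
crop("scene",200,160,400,310,4,"pics/sc1.png")
crop("side",200,120,400,270,4,"pics/si1.png")
E
```

```text
(600, 800, 3)
(600, 800, 3)
```

View pics/sc1.png

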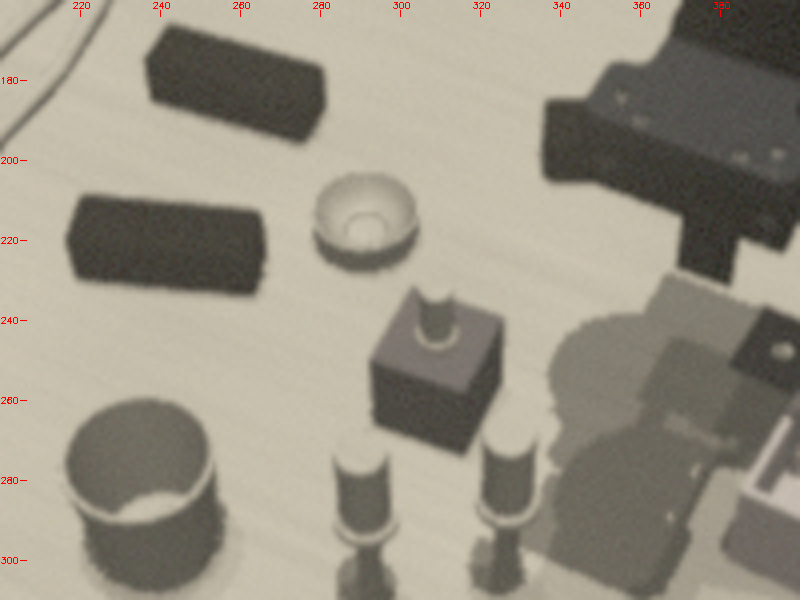

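View pics/si1.png

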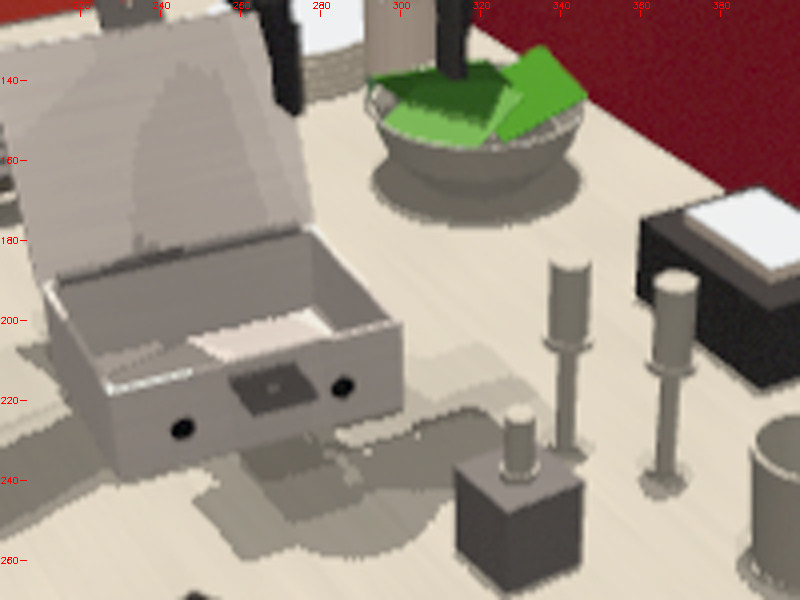

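View pics/wrist0.png

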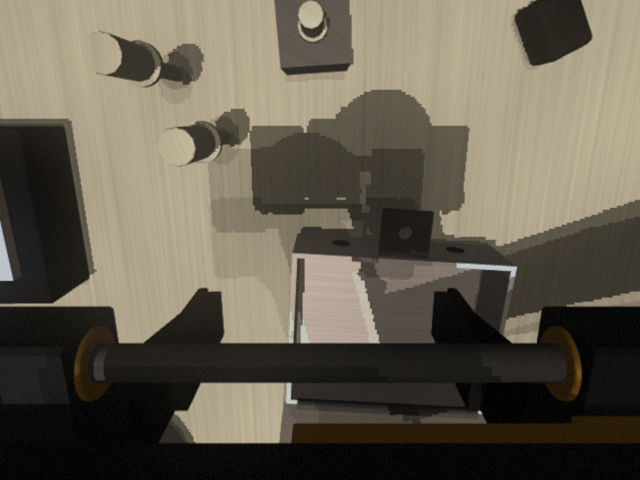

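Wrist: hasp hole (405,233), pin head (312,18), stub (553,30). In the scene crop, the candidates are the pin in the stand (309,240), the tall pin (291,285) and the tall pin (327,280). The stand's pin has a head about 9 px wide against the 25 px (50 mm) stand, so about 16–18 mm, and its collar sits on the block. The other two are clearly larger, so the stand's pin is the one. Next I'll fit the poses.

```bash
cat > h.py <<'E'
import cv2,numpy as np,pickle
from scipy.optimize import least_squares,minimize
def K(c):
    f=240/np.tan(np.radians(c["vertical_fov"])/2);return np.array([[f,0,c["cx"]],[0,f,c["cy"]],[0,0,1]])
def proj(c,P): return cv2.projectPoints(np.float64(P).reshape(-1,1,3),np.float64(c["rvec"]),np.float64(c["tvec"]),K(c),None)[0].reshape(-1,2)
def plane(c,uv,z):
    R=cv2.Rodrigues(np.float64(c["rvec"]))[0];o=-R.T@np.float64(c["tvec"]);v=R.T@np.linalg.inv(K(c))@[uv[0],uv[1],1]
    return o+v*(z-o[2])/v[2]
def tri(obs,x0=(.6,0,.05)):
    s=least_squares(lambda p:np.concatenate([proj(c,p)[0]-uv for c,uv in obs]),x0);return s.x,np.sqrt(2*s.cost)
def fitpts(obs,p0):  # obs: (cam,uv,local xyz), pose x,y,yaw
    def f(p):
        C,S=np.cos(p[2]),np.sin(p[2])
        return np.concatenate([proj(c,[p[0]+C*l[0]-S*l[1],p[1]+S*l[0]+C*l[1],l[2]])[0]-uv for c,uv,l in obs])
    s=least_squares(f,p0,loss="soft_l1",x_scale=[.01,.01,.1]);return s.x,f(s.x).reshape(-1,2).round(1)
def cub(p,L,W,H):
    C,S=np.cos(p[2]),np.sin(p[2])
    return [[p[0]+C*a*L/2-S*b*W/2,p[1]+S*a*L/2+C*b*W/2,z] for a in(-1,1) for b in(-1,1) for z in(0,H)]
def fitsil(views,p0,dims):  # views: (cam,mask)
    def cost(p):
        t=0
        for c,m in views:
            h=cv2.convexHull(np.float32(proj(c,cub(p,*dims))))
            im=np.zeros((480*4,640*4),np.uint8);cv2.fillConvexPoly(im,np.int32(np.round((h*4+1.5)*16)),255,shift=4)
            t+=np.abs(cv2.resize(im,(640,480),interpolation=cv2.INTER_AREA)/255.-m).sum()
        return t
    best=min((minimize(cost,[p0[0],p0[1],y],method="Nelder-Mead",options=dict(initial_simplex=[[p0[0],p0[1],y],[p0[0]+.01,p0[1],y],[p0[0],p0[1]+.01,y],[p0[0],p0[1],y+.3]],xatol=1e-5,fatol=.1)) for y in np.arange(0,3.1,.5)),key=lambda s:s.fun)
    return best.x,best.fun
def blob(c,uv,thr=45,r=50):
    g=cv2.cvtColor(c["frame"],cv2.COLOR_RGB2GRAY);m=(g<thr).astype(np.uint8)
    n,l=cv2.connectedComponents(m);k=l[uv[1],uv[0]]
    return (l==k).astype(float) if k else None
E
python3 - <<'E'
from h import *
d=pickle.load(open("cap0.pkl","rb"));sc,si,wr=d["scene"],d["side"],d["wrist"]
q=lambda n,x,y:(n,np.array([x/4+200,y/4+(160 if n is sc else 120)]))
for nm,a,b in (("s1",(258,180),(323,335)),("s2",(242,220),(370,300))):
    ma,mb=blob(sc,a),blob(si,b)
    p0=plane(sc,a,.018);print(nm,ma.sum(),mb.sum(),fitsil([(sc,ma),(si,mb)],p0,(.1,.036,.036)))
mb=blob(si,(252,281));print("stub",fitsil([(si,mb)],plane(si,(252,281),.018),(.045,.036,.036)))
print("pin",tri([q(sc,436,292),q(si,519,408)]),tri([q(sc,436,292),q(si,519,408),(wr,np.array([312,16]))]))
c=plane(sc,q(sc,437,338)[1],.059);print(c)
st=[q(sc,*u) for u in((412,288),(503,318),(467,388),(372,360))]
print("stand",[plane(k,u,.055).round(4).tolist() for k,u in st])
print("hasp",tri([q(sc,783,350),q(si,273,387),(wr,np.array([405,233.]))]),[plane(k,u,.052).round(4) for k,u in (q(sc,783,350),q(si,273,387),(wr,np.array([405,233.])))])
o=[(sc,q(sc,783,350)[1],(-.09,0,.052)),(si,q(si,273,387)[1],(-.09,0,.052)),(wr,np.array([405,233.]),(-.09,0,.052))]
cor=[(-.07,-.09,.06),(-.07,.09,.06),(.07,-.09,.06),(.07,.09,.06)]
for k,u in (q(si,402,322),q(si,107,390),q(si,45,285),q(si,315,230),(wr,np.array([516,267.])),(wr,np.array([288,402.])),q(sc,745,488)):
    w=plane(k,u,.06);print(w.round(4));
print("dish",plane(sc,q(sc,365,208)[1],.022),"cup",plane(sc,q(sc,140,463)[1],.075))
print("tongs",[plane(si,u,.006).round(3) for u in((310,427),(415,354),(429,365))])
print("tall pins", plane(si,(200+565/4,120+450/4),0),plane(si,(200+662/4,120+485/4),0))
print("lid edge tri",tri([(sc,np.array([546,212.])),(si,np.array([200,132.]))]),tri([(sc,np.array([546,212.])),(si,np.array([264,123.]))]),tri([(sc,np.array([515,292.])),(si,np.array([264,123.]))]))
E
```

```text
s1 785.0 1377.0 (array([ 0.50029117, -0.33674344, -1.55745905]), np.float64(474.9372549019607))
s2 932.0 1236.0 (array([ 0.61840504, -0.30520377,  1.85764172]), np.float64(517.9960784313726))
stub (array([ 0.44892704, -0.14541064,  1.67342042]), np.float64(123.69803921568626))
pin (array([ 0.6369221 , -0.13474201,  0.09133707]), np.float64(0.3329788101621308)) (array([ 0.63452506, -0.13667089,  0.09115337]), np.float64(1.6759300122455978))
[ 0.6392051 -0.1338945  0.059    ]
stand [[0.6147, -0.1608, 0.055], [0.611, -0.1126, 0.055], [0.6563, -0.1089, 0.055], [0.6624, -0.1567, 0.055]]
hasp (array([0.56153603, 0.01353401, 0.04708604]), np.float64(0.7962370712266476)) [array([0.5643, 0.0154, 0.052 ]), array([0.559, 0.006, 0.052]), array([0.5625, 0.012 , 0.052 ])]
[0.6505 0.0216 0.06  ]
[0.4725 0.0376 0.06  ]
[0.4829 0.1697 0.06  ]
[0.6573 0.1525 0.06  ]
[0.4737 0.0381 0.06  ]
[0.6596 0.1645 0.06  ]
[0.6516 0.0297 0.06  ]
dish [ 0.55458136 -0.22266513  0.022     ] cup [ 0.77208598 -0.21222879  0.075     ]
tongs [array([ 0.398, -0.476,  0.006]), array([ 0.618, -0.446,  0.006]), array([ 0.623, -0.476,  0.006])]
tall pins [ 0.71063222 -0.0665599   0.        ] [ 0.73973457 -0.12456833  0.        ]
lid edge tri (array([0.49123407, 0.23124017, 0.1918808 ]), np.float64(1.9922751525911169)) (array([0.59077628, 0.2073341 , 0.25149163]), np.float64(37.67277927809477)) (array([0.65897876, 0.22236365, 0.18059088]), np.float64(1.336385399960093))
```

```bash
python3 - <<'E'
from h import *
d=pickle.load(open("cap0.pkl","rb"));sc,si,wr=d["scene"],d["side"],d["wrist"]
for nm,a,b in (("s1",(258,180),(323,335)),("s2",(242,220),(370,300))):
  for thr in (30,45,60):
    for n,c,u in (("sc",sc,a),("si",si,b)):
      m=blob(c,u,thr)
      if m is None: continue
      print(nm,n,thr,m.sum(),fitsil([(c,m)],plane(c,u,.018),(.1,.036,.036)))
E
```

```text
s1 si 30 1335.0 (array([ 0.49955124, -0.33744071, -1.57660519]), np.float64(265.8509803921568))
s1 sc 45 785.0 (array([ 0.50224156, -0.33970153,  1.53981109]), np.float64(231.46666666666664))
s1 si 45 1377.0 (array([ 0.49981792, -0.33799948,  1.58770244]), np.float64(232.356862745098))
s1 sc 60 832.0 (array([ 0.50239802, -0.33897336,  1.53835785]), np.float64(188.5176470588235))
s1 si 60 1403.0 (array([ 0.49959266, -0.33859974, -1.54061907]), np.float64(214.4156862745098))
s2 si 30 1201.0 (array([ 0.61865664, -0.30427546,  1.79888172]), np.float64(264.15294117647056))
s2 sc 45 932.0 (array([ 0.61773535, -0.30759164,  1.93882728]), np.float64(274.6627450980392))
s2 si 45 1236.0 (array([ 0.61819051, -0.30526498,  1.82316149]), np.float64(235.2235294117647))
s2 sc 60 988.0 (array([ 0.62202034, -0.30609502,  1.82052018]), np.float64(219.7882352941176))
s2 si 60 1275.0 (array([ 0.61852531, -0.30600459,  1.85756378]), np.float64(205.21568627450978))
```

```bash
cat > go.py <<'E'
# python3 go.py x y z yaw_deg : shift (mm, tool axes) and turn to TCP xyz, tool z down, tool y axis along -(cos yaw, sin yaw)
import sys,numpy as np
from scipy.spatial.transform import Rotation as Ro
from station import r
s=r.sense();R=np.array(s["ee_rot"]);p=np.array(s["tcp_pos"])
x,y,z,w=map(float,sys.argv[1:5]);w=np.radians(w)
yv=np.array([-np.cos(w),-np.sin(w),0]);zv=np.array([0,0,-1.]);D=np.column_stack([np.cross(yv,zv),yv,zv])
print("t",round(s["time_s"],2),"shift",(R.T@(np.array([x,y,z])-p)*1e3).round(1),"turn",Ro.from_matrix(R.T@D).as_rotvec().round(3),"width",round(s["gripper_width"],3),"F",np.round(s["wrist_force"],1))
E
python3 -m pendant '[[[50,15,0],[0,0,0]],[[100,30,0],[0,0,0]],[[150,48,0],[0,0,0]],[[200,65,0],[0,0,0]],[[200,65,0],[0,0,0]],[[200,65,0],[0,0,0]]]' 0.75
python3 - <<'E'
from h import *
from station import r
c=r.capture("wrist");pickle.dump(c,open("cap1.pkl","wb"));cv2.imwrite("pics/w1.png",c["frame"][:,:,::-1])
for p in((.5005,-.338,.018),(.6185,-.3055,.018)):
  uv=proj(c,p)[0];print(uv)
  for thr in(40,55):
    m=blob(c,tuple(int(v) for v in uv),thr)
    if m is not None: print(thr,m.sum(),fitsil([(c,m)],p,(.1,.036,.036)))
E
python3 go.py .5005 -.338 .15 0
```

```text
time_s: 0.75
tcp_pos: [0.5591, -0.2017, 0.292]
ee_rot: [[-0.003, -1.0, -0.001], [-1.0, 0.003, 0.0], [-0.0, 0.001, -1.0]]
wrist_force: [1.6, -0.3, 0.4]
gripper_width: 0.755
gripper_force: 0.0
[402.49204389  37.4623022 ]
55 4368.0 (array([ 0.50164016, -0.33857713,  1.63482914]), np.float64(1286.2431372549022))
[253.43437458  82.38449373]
t 0.8 shift [137.7  59.  142. ] turn [ 0.     0.    -0.002] width 0.75 F [-0.1 -0.1 -0.1]
```

View pics/w1.png

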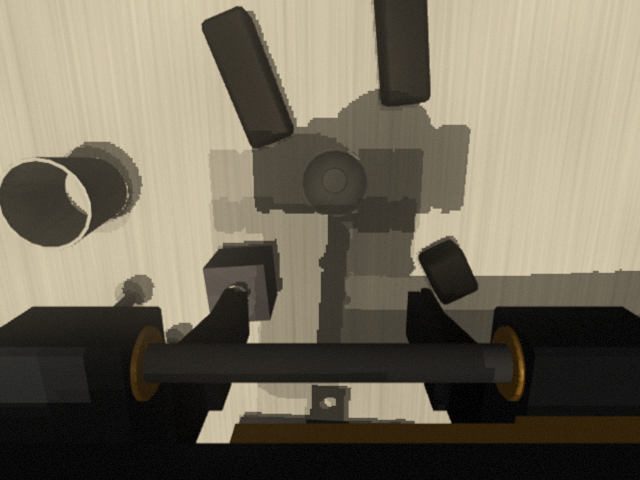

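The wrist view shows stick 1 around (402,40) and stick 2 around (248,80), with the dish at (335,180) and the stub at (448,270), so there's clear room at both sticks.

```bash
python3 - <<'E'
from h import *
c=pickle.load(open("cap1.pkl","rb"));g=cv2.cvtColor(c["frame"],cv2.COLOR_RGB2GRAY)
print(g[40,370:440:4],g[82,215:300:5])
for p,(x0,y0,x1,y1) in(((.5005,-.338,.018),(360,0,450,120)),((.6185,-.3055,.018),(190,0,310,160))):
  for thr in(70,80):
    m=np.zeros(g.shape);m[y0:y1,x0:x1]=g[y0:y1,x0:x1]<thr
    print(thr,m.sum(),fitsil([(c,m)],p,(.1,.036,.036)))
E
```

```text
[190 174  45  43  49  53  56  53  52  53  50  52  48  48  40 193 185 193] [191 184  45  56  51  54  53  58  54  59  60  46  47 110 187 191 192]
70 5336.0 (array([ 0.50161215, -0.33813457,  1.63482445]), np.float64(366.4078431372549))
80 5378.0 (array([ 0.50192432, -0.33787713,  1.64165464]), np.float64(340.63529411764705))
70 6699.0 (array([ 0.61963562, -0.30472776,  1.94479909]), np.float64(486.38039215686274))
80 7770.0 (array([ 0.61928316, -0.30410858,  1.94184558]), np.float64(1295.8980392156864))
```

```bash

python3 -m pendant '[[[35,15,35],[0,0,0]],[[70,30,70],[0,0,-0.03]],[[105,45,105],[0,0,-0.03]],[[137,58,142],[0,0,-0.035]],[[137,58,142],[0,0,-0.035]],[[137,58,142],[0,0,-0.035]],[[137,58,142],[0,0,-0.035]]]'
python3 go.py .5015 -.338 .075 2
```

```text
time_s: 1.5
tcp_pos: [0.5038, -0.336, 0.1515]
ee_rot: [[0.037, -0.999, 0.002], [-0.999, -0.037, -0.001], [0.001, -0.002, -1.0]]
wrist_force: [0.6, -0.1, 0.4]
gripper_width: 0.749
gripper_force: 0.0
t 1.5 shift [ 1.8  2.6 76.5] turn [-0.002 -0.001  0.002] width 0.749 F [ 0.6 -0.1  0.4]
```

```bash

python3 -m pendant '[[[2,2,25],[0,0,0]],[[2,2,50],[0,0,0]],[[2,2,70],[0,0,0]],[[2,2,76],[0,0,0]],[[2,2,76],[0,0,0]],[[2,2,76],[0,0,0]]]'
python3 -m pendant '[[[0,0,0],[0,0,0]],[[0,0,0],[0,0,0]],[[0,0,0],[0,0,0]],[[0,0,0],[0,0,0]],[[0,0,0],[0,0,0]]]' 0.3
python3 go.py .52 .05 .2 -4
```

```text
time_s: 2.1
tcp_pos: [0.5016, -0.3388, 0.076]
ee_rot: [[0.037, -0.999, 0.003], [-0.999, -0.037, -0.001], [0.002, -0.003, -1.0]]
wrist_force: [0.1, -0.3, 0.9]
gripper_width: 0.753
gripper_force: 0.0
time_s: 2.6
tcp_pos: [0.5002, -0.3392, 0.0745]
ee_rot: [[0.035, -0.999, 0.001], [-0.999, -0.035, -0.0], [0.0, -0.001, -1.0]]
wrist_force: [-0.3, -0.0, 2.4]
gripper_width: 0.416
gripper_force: 29.2
t 2.6 shift [-388.3  -33.4 -125.6] turn [-0.001 -0.     0.105] width 0.416 F [-0.3 -0.   2.4]
```

```bash

python3 -m pendant '[[[0,0,-20],[0,0,0]],[[0,0,-50],[0,0,0]],[[0,0,-90],[0,0,0]],[[-30,-3,-125],[0,0,0.02]],[[-70,-6,-125],[0,0,0.04]],[[-110,-10,-125],[0,0,0.06]],[[-150,-13,-125],[0,0,0.08]],[[-190,-16,-125],[0,0,0.105]],[[-230,-20,-125],[0,0,0.105]],[[-270,-24,-125],[0,0,0.105]]]'
python3 go.py .528 .103 .2 -4.1
```

```text
time_s: 3.6
tcp_pos: [0.5139, -0.0668, 0.1989]
ee_rot: [[-0.07, -0.998, -0.001], [-0.998, 0.07, 0.0], [-0.0, 0.001, -1.0]]
wrist_force: [1.2, -0.1, -1.8]
gripper_width: 0.419
gripper_force: 29.2
t 3.6 shift [-170.4   -2.1   -1.1] turn [0.001 0.    0.001] width 0.419 F [ 1.2 -0.1 -1.8]
```

```bash

python3 -m pendant '[[[-40,0,0],[0,0,0]],[[-80,-1,0],[0,0,0]],[[-120,-2,0],[0,0,0]],[[-155,-2,0],[0,0,0]],[[-171,-2,0],[0,0,0]],[[-171,-2,0],[0,0,0]],[[-171,-2,0],[0,0,0]]]'
python3 - <<'E'
from h import *
from station import r
for n in("scene","side"):
    c=r.capture(n);cv2.imwrite(f"pics/{n}2.png",c["frame"][:,:,::-1]);pickle.dump(c,open(f"cap2{n}.pkl","wb"))
a=cv2.imread("pics/scene2.png")[170:345,350:570];b=cv2.imread("pics/side2.png")[90:265,160:380]
cv2.imwrite("pics/m2.png",cv2.resize(np.hstack([a,b]),(800,318),interpolation=cv2.INTER_CUBIC))
E
python3 go.py .528 .103 .2 -4.1
```

```text
time_s: 4.3
tcp_pos: [0.528, 0.1016, 0.1988]
ee_rot: [[-0.07, -0.998, -0.002], [-0.998, 0.07, -0.001], [0.001, 0.001, -1.0]]
wrist_force: [-0.3, 0.5, -1.8]
gripper_width: 0.417
gripper_force: 29.2
t 4.4 shift [-2.1  0.3 -1. ] turn [ 0.001 -0.001  0.   ] width 0.416 F [-0.1  0.2 -1.8]
```

View pics/m2.png

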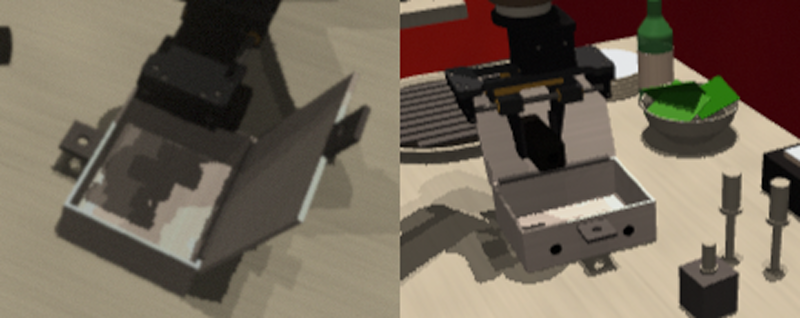

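```bash
python3 - <<'E'
from h import *
d=pickle.load(open("cap0.pkl","rb"));sc,si,wr=d["scene"],d["side"],d["wrist"]
A=np.array
o=[(sc,A([387.2,284.]),(-.07,-.09,.06)),(sc,A([460,317.4]),(.07,-.09,.06)),(sc,A([395.7,247.6]),(-.09,0,.052)),
(si,A([300.6,200.7]),(-.07,-.09,.06)),(si,A([226.7,217.5]),(-.07,.09,.06)),(si,A([211.5,191.3]),(.07,.09,.06)),(si,A([268.2,216.8]),(-.09,0,.052)),
(wr,A([405,233.]),(-.09,0,.052)),(wr,A([516,267.]),(-.07,.09,.06))]
p,e=fitpts(o,[.568,.1,1.5]);print(p,np.degrees(p[2]));print(e.tolist())
print("hasp",p[:2]-.09*A([np.cos(p[2]),np.sin(p[2])]),"+40",p[:2]+.04*A([-np.sin(p[2]),np.cos(p[2])]))
E
```

```text
[0.56719608 0.10316549 1.51984083] 87.08046516029484
[[-1.9, -1.4], [-0.4, -0.2], [-0.6, -1.1], [-0.4, -1.8], [0.5, -0.2], [-2.1, -1.2], [0.2, -2.0], [-0.2, 1.5], [-0.1, -0.3]]
hasp [0.56261207 0.01328231] +40 [0.527248   0.10520283]
```

```bash

python3 -m pendant '[[[-3,1,30],[0,0,-0.01]],[[-3,1,60],[0,0,-0.02]],[[-3,1,85],[0,0,-0.02]],[[-3,1,100],[0,0,-0.02]],[[-3,1,110],[0,0,-0.02]],[[-3,1,115],[0,0,-0.02]],[[-3,1,115],[0,0,-0.02]],[[-3,1,115],[0,0,-0.02]]]'
python3 go.py .5275 .105 .079 -3
```

```text
time_s: 5.2
tcp_pos: [0.5283, 0.1051, 0.085]
ee_rot: [[-0.05, -0.999, 0.001], [-0.999, 0.05, 0.001], [-0.001, -0.001, -1.0]]
wrist_force: [0.9, 0.1, -1.2]
gripper_width: 0.416
gripper_force: 29.2
t 5.2 shift [0.2 0.8 6. ] turn [-0.001  0.001  0.002] width 0.416 F [ 0.9  0.1 -1.2]
```

```bash

python3 -m pendant '[[[0,0,2],[0,0,0]],[[0,0,4],[0,0,0]],[[0,0,5],[0,0,0]],[[0,0,6],[0,0,0]],[[0,0,6],[0,0,0]],[[0,0,6],[0,0,0]]]'
```

```text
time_s: 5.8
tcp_pos: [0.5278, 0.1052, 0.0785]
ee_rot: [[-0.05, -0.999, 0.0], [-0.999, 0.05, 0.0], [-0.0, -0.0, -1.0]]
wrist_force: [-1.4, 1.0, 0.7]
gripper_width: 0.419
gripper_force: 29.3
```

```bash

python3 -m pendant '[[[0,0,0],[0,0,0]],[[0,0,0],[0,0,0]],[[0,0,0],[0,0,0]]]' 0.54
python3 -m pendant '[[[0,0,-10],[0,0,0]],[[0,0,-30],[0,0,0]],[[0,0,-60],[0,0,0]],[[0,0,-100],[0,0,0]],[[0,0,-150],[0,0,0]],[[0,0,-180],[0,0,0]],[[40,0,-180],[0,0,0]],[[90,0,-180],[0,0,0]],[[140,0,-180],[0,0,0]]]'
python3 go.py .6195 -.305 .15 19
```

```text
time_s: 6.1
tcp_pos: [0.5279, 0.1052, 0.0783]
ee_rot: [[-0.05, -0.999, 0.0], [-0.999, 0.05, 0.0], [-0.0, -0.0, -1.0]]
wrist_force: [0.5, -0.6, 0.6]
gripper_width: 0.524
gripper_force: 0.0
time_s: 7.0
tcp_pos: [0.5204, -0.0357, 0.2596]
ee_rot: [[-0.048, -0.999, 0.002], [-0.999, 0.048, 0.0], [-0.001, -0.002, -1.0]]
wrist_force: [1.7, -0.4, 0.4]
gripper_width: 0.545
gripper_force: 0.0
t 7.0 shift [ 264.3 -111.7  109.7] turn [-0.002  0.    -0.38 ] width 0.545 F [ 1.7 -0.4  0.4]
```

```bash

python3 -m pendant '[[[40,-17,0],[0,0,-0.1]],[[85,-36,0],[0,0,-0.2]],[[130,-55,10],[0,0,-0.3]],[[175,-75,40],[0,0,-0.38]],[[220,-94,70],[0,0,-0.38]],[[250,-106,95],[0,0,-0.38]],[[264,-112,110],[0,0,-0.38]],[[264,-112,110],[0,0,-0.38]],[[264,-112,110],[0,0,-0.38]]]' 0.75
python3 go.py .6195 -.305 .075 19
```

```text
time_s: 7.9
tcp_pos: [0.6192, -0.3042, 0.1483]
ee_rot: [[0.323, -0.946, -0.001], [-0.946, -0.323, -0.0], [-0.0, 0.001, -1.0]]
wrist_force: [0.5, 0.1, 1.3]
gripper_width: 0.749
gripper_force: 0.0
t 7.9 shift [ 0.9 -0.1 73.3] turn [ 0.001  0.    -0.002] width 0.749 F [0.5 0.1 1.3]
```

```bash

python3 -m pendant '[[[0,0,25],[0,0,0]],[[0,0,50],[0,0,0]],[[0,0,67],[0,0,0]],[[0,0,73],[0,0,0]],[[0,0,73],[0,0,0]],[[0,0,73],[0,0,0]]]'
python3 -m pendant '[[[0,0,0],[0,0,0]],[[0,0,0],[0,0,0]],[[0,0,0],[0,0,0]],[[0,0,0],[0,0,0]],[[0,0,0],[0,0,0]]]' 0.3
python3 go.py .607 .101 .2 -3
```

```text
time_s: 8.5
tcp_pos: [0.6205, -0.3036, 0.0774]
ee_rot: [[0.325, -0.946, 0.003], [-0.946, -0.325, -0.001], [0.002, -0.003, -1.0]]
wrist_force: [0.3, 0.1, -0.1]
gripper_width: 0.75
gripper_force: 0.0
time_s: 9.0
tcp_pos: [0.6194, -0.3041, 0.0754]
ee_rot: [[0.324, -0.946, -0.0], [-0.946, -0.324, -0.0], [0.0, 0.0, -1.0]]
wrist_force: [0.4, 0.7, 0.1]
gripper_width: 0.412
gripper_force: 29.8
t 9.0 shift [-387.2 -119.5 -124.6] turn [ 0.    -0.     0.382] width 0.412 F [0.4 0.7 0.1]
```

```bash

python3 -m pendant '[[[0,0,-20],[0,0,0]],[[0,0,-55],[0,0,0]],[[0,0,-100],[0,0,0]],[[-20,-6,-145],[0,0,0.1]],[[-60,-18,-145],[0,0,0.2]],[[-100,-31,-145],[0,0,0.3]],[[-145,-45,-145],[0,0,0.382]],[[-190,-58,-145],[0,0,0.382]],[[-235,-72,-145],[0,0,0.382]],[[-280,-86,-145],[0,0,0.382]]]'
python3 go.py .607 .101 .2 -3
```

```text
time_s: 10.0
tcp_pos: [0.6093, -0.0094, 0.2197]
ee_rot: [[-0.052, -0.999, -0.001], [-0.999, 0.052, 0.0], [-0.0, 0.001, -1.0]]
wrist_force: [0.3, -0.2, -1.6]
gripper_width: 0.416
gripper_force: 29.8
t 10.0 shift [-110.2    8.    19.8] turn [ 0.001  0.    -0.   ] width 0.416 F [ 0.3 -0.2 -1.6]
```

```bash

python3 -m pendant '[[[-45,3,0],[0,0,0]],[[-85,6,0],[0,0,0]],[[-107,8,20],[0,0,0]],[[-110,8,60],[0,0,0]],[[-110,8,95],[0,0,0]],[[-110,8,115],[0,0,0]],[[-110,8,128],[0,0,0]],[[-110,8,132],[0,0,0]],[[-110,8,132],[0,0,0]],[[-110,8,132],[0,0,0]]]'
python3 go.py .607 .101 .0795 -3
```

```text
time_s: 11.0
tcp_pos: [0.6086, 0.0992, 0.0895]
ee_rot: [[-0.052, -0.999, 0.002], [-0.999, 0.052, 0.001], [-0.001, -0.002, -1.0]]
wrist_force: [0.3, 0.7, -2.4]
gripper_width: 0.414
gripper_force: 29.8
t 11.0 shift [-1.7  1.7 10. ] turn [-0.002  0.001  0.   ] width 0.414 F [ 0.3  0.7 -2.4]
```

```bash

python3 -m pendant '[[[-1,1,3],[0,0,0]],[[-1,1,5],[0,0,0]],[[-1,1,7],[0,0,0]],[[-1,1,8],[0,0,0]],[[-1,1,9],[0,0,0]],[[-1,1,9],[0,0,0]],[[-1,1,9],[0,0,0]]]'
python3 go.py .607 .101 .0795 -3
```

```text
time_s: 11.7
tcp_pos: [0.6069, 0.1002, 0.0794]
ee_rot: [[-0.052, -0.999, 0.0], [-0.999, 0.052, 0.0], [-0.0, -0.0, -1.0]]
wrist_force: [-0.5, 0.4, 0.1]
gripper_width: 0.414
gripper_force: 29.8
t 11.7 shift [-0.8 -0.1 -0.1] turn [-0.  0.  0.] width 0.414 F [-0.5  0.4  0.1]
```

```bash

python3 -m pendant '[[[0,0,0],[0,0,0]],[[0,0,0],[0,0,0]],[[0,0,0],[0,0,0]]]' 0.54
python3 -m pendant '[[[0,0,-10],[0,0,0]],[[0,0,-30],[0,0,0]],[[0,0,-60],[0,0,0]],[[0,0,-105],[0,0,0]],[[0,0,-155],[0,0,0]],[[0,0,-200],[0,0,0]],[[0,0,-245],[0,0,0]],[[0,0,-265],[0,0,0]],[[0,0,-265],[0,0,0]]]'
python3 - <<'E'
from h import *
from station import r
I=[]
for n,(x,y) in(("scene",(350,170)),("side",(160,90)),):
    c=r.capture(n);I.append(c["frame"][y:y+175,x:x+220,::-1])
    pickle.dump(c,open(f"cap3{n}.pkl","wb"))
cv2.imwrite("pics/m3.png",cv2.resize(np.hstack(I),(800,318),interpolation=cv2.INTER_CUBIC))
E
python3 go.py .575 .31 .345 -3
```

```text
time_s: 12.0
tcp_pos: [0.6071, 0.1002, 0.0795]
ee_rot: [[-0.052, -0.999, 0.001], [-0.999, 0.052, 0.0], [-0.0, -0.001, -1.0]]
wrist_force: [0.8, -0.0, 0.1]
gripper_width: 0.524
gripper_force: 0.0
time_s: 12.9
tcp_pos: [0.6078, 0.1002, 0.35]
ee_rot: [[-0.052, -0.999, 0.01], [-0.999, 0.052, 0.003], [-0.004, -0.01, -1.0]]
wrist_force: [-0.3, -0.5, -0.2]
gripper_width: 0.541
gripper_force: 0.0
t 13.0 shift [-2.08e+02  4.22e+01 -2.00e-01] turn [-0.     0.001  0.   ] width 0.537 F [ 0.2 -0.4 -1.9]
```

View pics/m3.png

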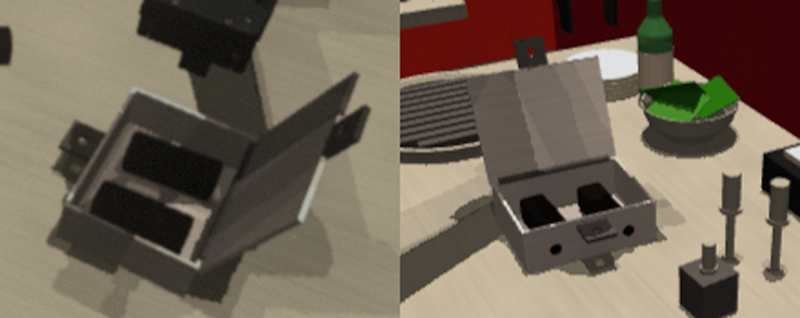

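Both sticks lie flat on the floor of the box, parallel (left pair of dark bars in both views). Next I'll check the clearances behind the lid.

```bash
python3 - <<'E'
from h import *
d=pickle.load(open("cap0.pkl","rb"));sc,si=d["scene"],d["side"]
print("bowl",plane(sc,(497,450),.03),plane(si,(318,155),.03),"bottle",plane(si,(300,145),0),"plates",plane(si,(275,135),0),"grill",plane(si,(180,150),.01))
a=lambda x,y:np.array([350+x/1.818,170+y/1.818]);b=lambda x,y:np.array([160+(x-400)/1.818,90+y/1.818])
print("lid corners",tri([(sc,a(357,75)),(si,b(468,76))]),tri([(sc,a(302,220)),(si,b(598,58))]),"tab",tri([(sc,a(366,108)),(si,b(530,38))]))
E
python3 -m pendant '[[[-45,10,0],[0,0,0]],[[-90,20,0],[0,0,0]],[[-135,30,0],[0,0,0]],[[-175,42,0],[0,0,0]],[[-208,42,0],[0,0,0]],[[-208,42,0],[0,0,0]],[[-208,42,0],[0,0,0]]]' 0
python3 go.py .575 .31 .25 -3
```

```text
bowl [0.83217891 0.28337574 0.03      ] [0.84476417 0.27599298 0.03      ] bottle [0.86450546 0.42716896 0.        ] plates [0.83023314 0.5424586  0.        ] grill [0.51160278 0.55949353 0.01      ]
lid corners (array([0.48695518, 0.2321485 , 0.19119088]), np.float64(0.7420445249709728)) (array([0.66501974, 0.22081696, 0.1876432 ]), np.float64(2.3743041450730535)) tab (array([0.57116585, 0.23563791, 0.2327998 ]), np.float64(5.450477625025458))
time_s: 13.7
tcp_pos: [0.5751, 0.3104, 0.3419]
ee_rot: [[-0.051, -0.999, -0.003], [-0.999, 0.051, -0.003], [0.003, 0.003, -1.0]]
wrist_force: [-0.2, 0.3, 0.1]
gripper_width: 0.034
gripper_force: 0.0
t 13.7 shift [ 0.1 -0.2 91.9] turn [ 0.003 -0.003  0.002] width 0.034 F [-0.2  0.3  0.1]
```

```bash

python3 -m pendant '[[[0,0,40],[0,0,0]],[[0,0,75],[0,0,0]],[[20,0,87],[0,0,0]],[[45,0,87],[0,0,0]],[[65,0,87],[0,0,0]],[[80,0,87],[0,0,0]],[[95,0,87],[0,0,0]],[[110,0,87],[0,0,0]],[[121,0,87],[0,0,0]],[[121,0,87],[0,0,0]]]'
python3 go.py .57 .156 .252 -3
python3 - <<'E'
from h import *
from station import r
I=[]
for n,(x,y) in(("scene",(350,170)),("side",(160,90)),):
    c=r.capture(n);I.append(c["frame"][y:y+175,x:x+220,::-1])
cv2.imwrite("pics/m4.png",cv2.resize(np.hstack(I),(800,318),interpolation=cv2.INTER_CUBIC))
E
```

```text
time_s: 14.7
tcp_pos: [0.569, 0.1874, 0.2572]
ee_rot: [[-0.054, -0.999, -0.001], [-0.999, 0.054, -0.001], [0.001, 0.001, -1.0]]
wrist_force: [-0.7, 0.2, 1.0]
gripper_width: 0.003
gripper_force: 0.0
t 14.7 shift [31.3 -2.6  5.2] turn [ 0.001 -0.001 -0.001] width 0.003 F [-0.7  0.2  1. ]
```

View pics/m4.png

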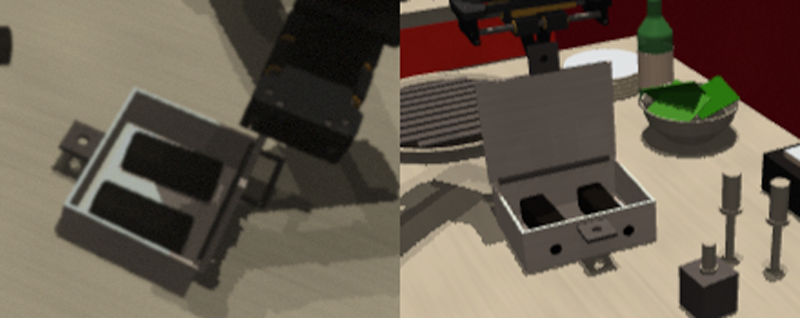

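The lid is pushed upright, with the fingers behind its tab. I'll continue along the arc to shut it.

```bash

python3 -m pendant '[[[16,0,3],[0,0,0]],[[31,0,6],[0,0,0]],[[47,0,11],[0,0,0]],[[61,0,17],[0,0,0]],[[75,0,26],[0,0,0]],[[88,0,36],[0,0,0]],[[99,0,48],[0,0,0]],[[109,0,60],[0,0,0]],[[116,0,72],[0,0,0]],[[116,0,72],[0,0,0]]]'
python3 go.py .565 .058 .133 -3
```

```text
time_s: 15.8
tcp_pos: [0.5618, 0.0719, 0.1823]
ee_rot: [[-0.054, -0.999, -0.006], [-0.999, 0.054, -0.002], [0.002, 0.006, -1.0]]
wrist_force: [-0.5, 0.3, -1.3]
gripper_width: 0.004
gripper_force: 0.0
t 15.8 shift [13.6 -4.2 49.3] turn [ 0.006 -0.002 -0.001] width 0.004 F [-0.5  0.3 -1.3]
```

```bash

python3 -m pendant '[[[4,0,8],[0,0,0]],[[8,0,17],[0,0,0]],[[10,0,26],[0,0,0]],[[12,0,35],[0,0,0]],[[13,0,42],[0,0,0]],[[13,0,46],[0,0,0]],[[13,0,49],[0,0,0]],[[13,0,51],[0,0,0]],[[13,0,51],[0,0,0]],[[13,0,51],[0,0,0]]]'
python3 - <<'E'
from h import *
from station import r
I=[]
for n,(x,y) in(("scene",(350,170)),("side",(160,90)),):
    c=r.capture(n);I.append(c["frame"][y:y+175,x:x+220,::-1])
cv2.imwrite("pics/m5.png",cv2.resize(np.hstack(I),(800,318),interpolation=cv2.INTER_CUBIC))
E
```

```text
time_s: 16.8
tcp_pos: [0.5625, 0.0602, 0.1361]
ee_rot: [[-0.051, -0.999, -0.0], [-0.999, 0.051, -0.001], [0.001, 0.0, -1.0]]
wrist_force: [-3.2, -0.9, 9.6]
gripper_width: 0.003
gripper_force: 5.4
```

View pics/m5.png

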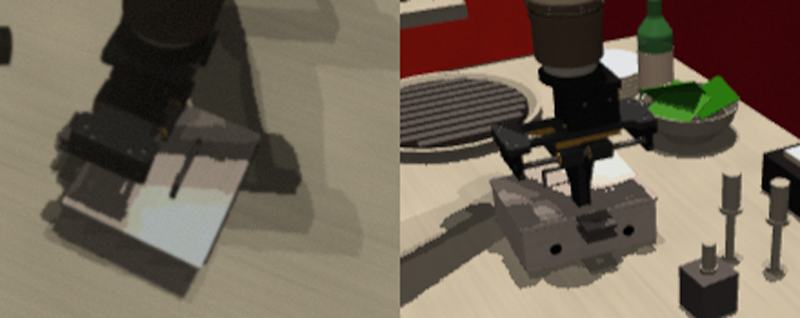

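The lid is down flat: the fingertips are at 66 mm and pressing with about 10 N. I've now used all 10 pictures, so from here I'll measure numerically.

```bash

python3 -m pendant '[[[0,0,-20],[0,0,0]],[[0,0,-65],[0,0,0]],[[0,0,-110],[0,0,0]],[[15,-20,-155],[0,0,0]],[[35,-35,-165],[0,0,0]],[[35,-35,-165],[0,0,0]],[[35,-35,-165],[0,0,0]],[[35,-35,-165],[0,0,0]]]' 0.5
python3 - <<'E'
from h import *
from station import r
d={n:r.capture(n) for n in("wrist","scene","side")};pickle.dump(d,open("cap6.pkl","wb"))
np.set_printoptions(linewidth=250)
for n,R in (("wrist",22),("scene",9)):
    c=d[n];g=cv2.cvtColor(c["frame"],cv2.COLOR_RGB2GRAY);u=proj(c,(.5625,.0133,.066))[0].round().astype(int);s=2 if R>10 else 1
    print(n,u);print(g[u[1]-R:u[1]+R+1:s,u[0]-R:u[0]+R+1:s])
E
python3 go.py .637 -.05 .30 -3
```

```text
time_s: 17.7
tcp_pos: [0.5949, 0.0239, 0.2978]
ee_rot: [[-0.052, -0.999, -0.003], [-0.999, 0.052, -0.0], [0.0, 0.003, -1.0]]
wrist_force: [0.1, -0.2, 0.5]
gripper_width: 0.492
gripper_force: 0.0
wrist [369 205]
[[34 36 33 33 33 32 35 34 38 32 32 37 34 38 34 35 32 35 35 31 36 37 39]
 [36 33 32 34 37 36 36 32 38 32 37 32 30 32 32 35 33 32 34 34 33 48 47]
 [39 32 33 32 35 38 35 29 34 35 35 36 33 36 34 34 34 32 37 34 34 45 50]
 [34 36 32 35 33 36 34 37 32 37 33 33 34 33 31 32 31 33 30 33 33 42 49]
 [37 32 35 35 32 36 35 36 32 30 33 35 32 33 30 34 34 33 32 36 35 52 42]
 [32 36 32 34 35 37 33 34 35 34 29 31 31 34 32 36 33 31 36 35 34 46 43]
 [34 32 33 34 34 32 35 33 31 32 36 39 33 31 31 35 32 35 33 35 34 46 45]
 [33 35 34 37 34 35 38 30 33 46 51 50 53 46 29 30 33 34 24 31 35 47 46]
 [37 35 36 34 32 29 39 31 45 51 52 44 50 53 27 31 34 33 36 34 44 47 45]
 [38 37 31 35 39 35 31 34 53 52 50 50 50 52 23 30 35 31 34 30 47 46 49]
 [34 34 36 34 32 29 30 34 54 52 51 49 54 41 27 30 28 30 32 34 47 43 49]
 [38 31 28 28 34 30 32 33 48 53 50 47 41 28 25 27 25 31 31 29 46 45 45]
 [34 30 31 36 27 32 26 28
[... 1317 characters left out ...]
28 27]
 [36 31 28 27 28 30 26 26 25 23 25 24 27 28 25 23 25 27 26]
 [29 28 29 30 32 26 28 27 26 26 26 26 23 25 26 28 28 25 25]
 [30 29 31 30 30 30 30 29 28 31 25 26 23 28 28 29 27 23 32]
 [29 29 29 30 29 24 30 27 31 25 28 26 26 27 26 25 26 26 32]
 [32 26 28 30 27 29 28 28 26 28 25 24 27 26 25 28 29 31 39]
 [29 28 26 29 29 28 26 28 27 24 27 28 29 27 26 29 30 35 45]
 [25 26 25 27 30 28 31 26 28 30 28 28 28 30 27 28 35 42 51]
 [27 28 28 26 26 29 30 27 30 25 27 28 27 27 25 30 35 50 53]
 [26 28 29 26 28 24 29 25 28 29 25 27 27 25 28 33 48 48 53]
 [28 22 26 26 24 27 25 27 21 24 26 26 28 25 29 42 47 51 51]]
t 17.85 shift [ 71.8 -45.5  -1.8] turn [ 0.002 -0.001  0.001] width 0.498 F [-0.8  0.6  0.4]
```

```bash
cat > hole.py <<'E'
from h import *
def fithole(c,x0,thr=41,R=16):
    g=cv2.GaussianBlur(cv2.cvtColor(c["frame"],cv2.COLOR_RGB2GRAY),(3,3),0).astype(float)
    u=proj(c,(*x0,.066))[0].round().astype(int);t=np.linspace(0,2*np.pi,40)
    sl=(slice(u[1]-R,u[1]+R),slice(u[0]-R,u[0]+R));m=(g[sl]>thr).astype(np.uint8)
    n,l,st,ce=cv2.connectedComponentsWithStats(m)
    k=min(range(1,n),key=lambda i:np.hypot(*(ce[i]-R)) if st[i,4]>15 else 99);m=(l==k).astype(float)
    def model(p):
        out=np.ones((480*4,640*4),np.uint8)
        for z in(.066,.060,.052,.046):
            im=np.zeros_like(out);h=proj(c,np.c_[p[0]+.006*np.cos(t),p[1]+.006*np.sin(t),0*t+z])
            cv2.fillConvexPoly(im,np.int32(np.round((h*4+1.5)*16)),1,shift=4);out&=im
        return cv2.resize(out*255,(640,480),interpolation=cv2.INTER_AREA)[sl]/255.
    f=lambda p:np.abs(model(p)-m).sum()
    s=min((minimize(f,[x0[0]+a,x0[1]+b],method="Nelder-Mead",options=dict(initial_simplex=[[x0[0]+a,x0[1]+b],[x0[0]+a+.004,x0[1]+b],[x0[0]+a,x0[1]+b+.004]],xatol=1e-5,fatol=.05)) for a in(-.004,0,.004) for b in(-.004,0,.004)),key=lambda s:s.fun)
    return s.x,s.fun,m.sum(),model(s.x).sum()
E
python3 - <<'E'
from hole import *
d=pickle.load(open("cap6.pkl","rb"));c=d["wrist"]
print(fithole(c,(.5625,.0133)))
g=cv2.cvtColor(c["frame"],cv2.COLOR_RGB2GRAY).astype(float);np.set_printoptions(linewidth=250)
print(g[212:222,320:400:2].mean(0).astype(int));print(g[150:240:2,378:385].mean(1).astype(int))
E
python3 -m pendant '[[[40,-20,0],[0,0,0]],[[72,-45,0],[0,0,0]],[[72,-45,0],[0,0,0]],[[72,-45,0],[0,0,0]]]'
python3 - <<'E'
from h import *
from station import r
c=r.capture("wrist");pickle.dump(c,open("cap7.pkl","wb"))
np.set_printoptions(linewidth=250)
g=cv2.cvtColor(c["frame"],cv2.COLOR_RGB2GRAY);u=proj(c,(.6365,-.135,.093))[0].round().astype(int)
print(u,proj(c,(.6365,-.135,.055))[0]);print(g[max(0,u[1]-60):u[1]+61:4,u[0]-60:u[0]+61:4])
E
```

```text
(array([0.56195835, 0.01192889]), np.float64(10.509803921568627), np.float64(106.0), np.float64(102.87843137254902))
[55 56 55 55 55 55 55 54 54 54 55 44 34 33 34 34 32 33 31 32 32 32 32 31 30 30 30 30 29 30 30 30 30 33 41 40 41 42 51 51]
[91 90 76 67 65 64 64 63 64 63 63 63 64 49 27 34 34 35 32 35 33 34 32 33 34 33 32 29 29 30 30 28 30 31 31 30 30 30 30 66 66 65 70 66 67]
time_s: 18.25
tcp_pos: [0.6369, -0.0509, 0.2981]
ee_rot: [[-0.053, -0.999, -0.002], [-0.999, 0.053, 0.0], [0.0, 0.002, -1.0]]
wrist_force: [-0.2, 0.3, -0.5]
gripper_width: 0.501
gripper_force: 0.0
[322 106] [322.05669266 107.46790834]
[[197 197 197 196 195 195 197 194 191 196 193 192 198 193 187 196 196 199 192 194 194 191 193 197 194 190 191 185 191 193 191]
 [196 197 193 195 197 192 194 192 191 196 194 194 199 195 190 191 194 193 192 196 192 190 193 197 193 190 191 186 189 192 193]
 [192 194 194 194 193 192 195 190 194 197 193 192 200 195 185 192 193 195 195 195 190 192 190 196 193 190 190 187 189 191 193]
 [196 196 196 196 197 195 194 191 192 196 192 192 199 194 188 193 195 195 195 197 191 194 192 194 194 192 19
[... 2748 characters left out ...]
 75  74  73  74  72 102  98 101 101 108 101 102 102  99 101 101]
 [ 81  81  79  78  79  80  79  80  77  78  73  77  78  74  76  75  72  76  73  74  72  72  74  73  72  77  75  73  76  88 102]
 [ 82  84  78  85  79  74  78  77  78  75  73  76  72  73  73  78  72  75  74  73  72  68  68  73  74  74  72  70  71  71  90]
 [ 80  81  76  78  79  77  77  80  78  76  74  74  77  70  70  75  71  71  75  74  72  70  70  73  73  74  69  71  72  73  70]
 [ 80  85  79  77  79  79  78  79  74  75  73  78  74  73  74  71  70  69  72  73  73  70  69  75  73  72  72  72  69  71  72]
 [ 79  82  80  76  81  77  77  78  77  74  77  76  75  72  73  74  72  71  73  70  74  70  69  73  78  71  70  69  68  74  73]]
```

```bash
python3 - <<'E'
from h import *
c=pickle.load(open("cap7.pkl","rb"));g=cv2.cvtColor(c["frame"],cv2.COLOR_RGB2GRAY)
m=(g>140).astype(np.uint8);n,l,st,ce=cv2.connectedComponentsWithStats(m);k=l[104,323];print(st[k],ce[k],plane(c,ce[k],.093))
e=cv2.fitEllipse(max(cv2.findContours((l==k).astype(np.uint8),0,cv2.CHAIN_APPROX_NONE)[0],key=len));print(e,plane(c,e[0],.093))
f=240/np.tan(np.radians(c["vertical_fov"])/2);R=cv2.Rodrigues(np.float64(c["rvec"]))[0];o=-R.T@c["tvec"];print("cam",o,"head px dia",f*.016/(o[2]-.093),"collar",f*.02/(o[2]-.059))
E
python3 go.py .637 -.136 .20 -3
```

```text
[310  90  28  28 594] [322.84511785 103.86195286] [ 0.63553068 -0.13651113  0.093     ]
((322.83612060546875, 103.85546112060547), (25.69400405883789, 27.664997100830078), 158.9332275390625) [ 0.63553638 -0.13651552  0.093     ]
cam [ 0.63366432 -0.12858251  0.3904828 ] head px dia 23.064723465846193 collar 25.87373505734885
t 18.3 shift [85.5 -5.  98.5] turn [ 0.002 -0.     0.   ] width 0.504 F [-0.4  0.4  0.1]
```

```bash
python3 - <<'E'
from h import *
d=pickle.load(open("cap0.pkl","rb"));sc,si=d["scene"],d["side"];A=np.array
print(tri([(sc,A([327.5,266])),(si,A([342.5,185]))]),tri([(sc,A([290.,274])),(si,A([369.,190]))]))
E
```

```text
(array([ 0.71073194, -0.06168874,  0.12497745]), np.float64(1.108573863382684)) (array([ 0.75135475, -0.10946351,  0.12327816]), np.float64(0.18509870036419884))
```

```bash

python3 -m pendant '[[[40,-2,30],[0,0,0]],[[75,-3,70],[0,0,0]],[[85,-4,98],[0,0,0]],[[85,-4,98],[0,0,0]],[[85,-4,98],[0,0,0]],[[85,-4,98],[0,0,0]]]'
python3 go.py .6355 -.1362 .136 -3
```

```text
time_s: 18.9
tcp_pos: [0.6379, -0.1344, 0.2039]
ee_rot: [[-0.05, -0.999, 0.004], [-0.999, 0.05, -0.001], [0.0, -0.004, -1.0]]
wrist_force: [-0.1, 0.6, 1.4]
gripper_width: 0.495
gripper_force: 0.0
t 18.9 shift [ 1.9  2.6 67.9] turn [-0.004 -0.     0.003] width 0.495 F [-0.1  0.6  1.4]
```

```bash

python3 -m pendant '[[[1,1,25],[0,0,0]],[[1,1,45],[0,0,0]],[[1,1,60],[0,0,0]],[[1,1,66],[0,0,0]],[[1,1,66],[0,0,0]],[[1,1,66],[0,0,0]],[[1,1,66],[0,0,0]]]'
python3 go.py .6355 -.1362 .136 -3
```

```text
time_s: 19.6
tcp_pos: [0.6364, -0.1365, 0.1369]
ee_rot: [[-0.051, -0.999, 0.003], [-0.999, 0.051, -0.0], [-0.0, -0.003, -1.0]]
wrist_force: [-0.5, -0.2, -0.2]
gripper_width: 0.505
gripper_force: 0.0
t 19.6 shift [-0.2  0.9  0.9] turn [-0.003  0.     0.001] width 0.505 F [-0.5 -0.2 -0.2]
```

```bash

python3 -m pendant '[[[0,1,0],[0,0,0]],[[0,1,0],[0,0,0]],[[0,1,0],[0,0,0]],[[0,1,0],[0,0,0]],[[0,1,0],[0,0,0]],[[0,1,0],[0,0,0]]]' 0.1
python3 -m pendant '[[[0,0,-10],[0,0,0]],[[0,0,-25],[0,0,0]],[[0,0,-45],[0,0,0]],[[0,0,-65],[0,0,0]],[[0,0,-90],[0,0,0]],[[0,0,-90],[0,0,0]],[[0,0,-90],[0,0,0]]]'
python3 go.py .562 .012 .225 -3
```

```text
time_s: 20.2
tcp_pos: [0.6346, -0.1367, 0.1353]
ee_rot: [[-0.052, -0.999, -0.0], [-0.999, 0.052, -0.0], [0.0, 0.0, -1.0]]
wrist_force: [0.6, 1.3, 0.1]
gripper_width: 0.174
gripper_force: 30.0
time_s: 20.9
tcp_pos: [0.6345, -0.1365, 0.226]
ee_rot: [[-0.052, -0.999, 0.001], [-0.999, 0.052, 0.001], [-0.001, -0.001, -1.0]]
wrist_force: [-0.0, -0.0, -0.3]
gripper_width: 0.177
gripper_force: 30.0
t 20.9 shift [-144.5   80.1    1. ] turn [-0.001  0.001  0.   ] width 0.177 F [-0.  -0.  -0.3]
```

```bash

python3 -m pendant '[[[-35,19,0],[0,0,0]],[[-75,42,0],[0,0,0]],[[-110,61,0],[0,0,0]],[[-135,75,0],[0,0,0]],[[-144,80,0],[0,0,0]],[[-144,80,0],[0,0,0]],[[-144,80,0],[0,0,0]],[[-144,80,0],[0,0,0]]]'
python3 go.py .562 .012 .189 -3
python3 - <<'E'
from h import *
from station import r
s=r.sense();p=np.array(s["tcp_pos"])
d={n:r.capture(n) for n in("scene","side")};b=pickle.load(open("cap6.pkl","rb"))
np.set_printoptions(linewidth=250)
for n in d:
    c=d[n];g=cv2.cvtColor(c["frame"],cv2.COLOR_RGB2GRAY);print(n,"tip pred",proj(c,p-[0,0,.130])[0].round(1),"collar",proj(c,p-[0,0,.078])[0].round(1),"hole",proj(c,(.562,.012,.066))[0].round(1))
    u=proj(c,p-[0,0,.115])[0].round().astype(int);print(u);print(g[u[1]-14:u[1]+22,u[0]-13:u[0]+14])
E
```

```text
time_s: 21.7
tcp_pos: [0.5626, 0.0104, 0.2248]
ee_rot: [[-0.053, -0.999, -0.001], [-0.999, 0.053, -0.0], [0.0, 0.001, -1.0]]
wrist_force: [0.1, 0.1, -0.9]
gripper_width: 0.176
gripper_force: 30.0
t 21.7 shift [-1.6  0.6 35.8] turn [ 0.001 -0.    -0.001] width 0.176 F [ 0.1  0.1 -0.9]
scene tip pred [396.7 232. ] collar [400.7 213.5] hole [395.5 241.6]
[398 227]
[[ 20  18  17  17  17  18  16  16  14  18  20  16  17  14  14  16  18  18  16  17  19  20  18  21  21  18  28]
 [ 19  19  19  17  17  17  14  19  16  14  18  18  14  19  21  19  15  16  19  20  14  17  18  19  21  17  33]
 [ 25  20  21  19  16  15  16  18  12  17  20  15  18  16  14  19  16  21  20  20  19  15  12  16  17  16  47]
 [ 37  28  18  17  18  20  19  20  18  17  14  18  13  15  15  14  20  20  21  20  17  17  16  18  14  20  60]
 [ 58  50  39  28  23  17  17  14  13  16  13  17  16  16  15  16  15  19  18  20  20  16  18  15  13  27  71]
 [ 67  64  60  49  38  31  28  18  20  21  17  16  14  13  16  19  16  15  25  21  21  18  19  16  16  33  79]
 [ 70  65  68  63  59  59  50  37  28  22  18  18  22  19  15  13  18 
[... 6635 characters left out ...]
  27  29  45  67  75  77  77  76]
 [ 75  76  69  39  38  26  28  31  52  49  26  27  28  28  29  29  28  27  27  28  27  29  45  70  75  76  76]
 [ 77  79  71  33  27  27  26  27  28  27  26  25  27  29  30  30  28  27  26  26  26  26  29  52  75  76  76]
 [ 75  73  72  43  26  27  26  26  27  26  26  26  28  26  29  28  26  26  28  26  26  26  26  34  62  77  77]
 [ 74  72  74  62  39  26  26  25  26  26  26  25  26  26  29  27  27  26  26  27  26  26  27  33  41  67  77]
 [ 75  75  74  62  48  25  25  26  26  26  28  26  27  26  27  26  28  27  31  28  30  30  29  32  35  56  75]
 [ 75  75  72  43  39  25  25  27  26  26  27  26  27  28  27  31  31  31  33  29  32  30  30  31  34  56  75]]
```

```bash

python3 -m pendant '[[[-1.5,0.5,8],[0,0,0]],[[-1.5,0.5,16],[0,0,0]],[[-1.5,0.5,22],[0,0,0]],[[-1.5,0.5,27],[0,0,0]],[[-1.5,0.5,31],[0,0,0]],[[-1.5,0.5,34],[0,0,0]],[[-1.5,0.5,36],[0,0,0]],[[-1.5,0.5,36],[0,0,0]]]'
python3 go.py .562 .012 .176 -3
```

```text
time_s: 22.6
tcp_pos: [0.5617, 0.0129, 0.1891]
ee_rot: [[-0.052, -0.999, -0.0], [-0.999, 0.052, -0.0], [0.0, 0.0, -1.0]]
wrist_force: [-0.1, -0.2, -1.0]
gripper_width: 0.173
gripper_force: 30.0
t 22.6 shift [ 0.8 -0.4 13.1] turn [ 0. -0.  0.] width 0.173 F [-0.1 -0.2 -1. ]
```

The tip is in the tab hole with no contact force. Lowering on through the ledge.

```bash

python3 -m pendant '[[[0.5,0,4],[0,0,0]],[[0.5,0,8],[0,0,0]],[[0.5,0,12],[0,0,0]],[[0.5,0,16],[0,0,0]],[[0.5,0,20],[0,0,0]],[[0.5,0,20],[0,0,0]]]'
python3 go.py .562 .012 .147 -3
```

```text
time_s: 23.2
tcp_pos: [0.5613, 0.0123, 0.1685]
ee_rot: [[-0.052, -0.999, -0.001], [-0.999, 0.052, -0.0], [0.0, 0.001, -1.0]]
wrist_force: [-0.8, 0.2, -2.0]
gripper_width: 0.175
gripper_force: 30.0
t 23.2 shift [ 0.2 -0.7 21.5] turn [ 0.001 -0.     0.   ] width 0.175 F [-0.8  0.2 -2. ]
```

```bash

python3 -m pendant '[[[0,0,5],[0,0,0]],[[0,0,10],[0,0,0]],[[0,0,15],[0,0,0]],[[0,0,18],[0,0,0]],[[0,0,20],[0,0,0]],[[0,0,21],[0,0,0]],[[0,0,22],[0,0,0]],[[0,0,22],[0,0,0]],[[0,0,22],[0,0,0]]]'
```

```text
time_s: 24.1
tcp_pos: [0.5618, 0.0124, 0.1474]
ee_rot: [[-0.052, -0.999, 0.0], [-0.999, 0.052, 0.0], [-0.0, -0.0, -1.0]]
wrist_force: [0.6, -0.6, -0.2]
gripper_width: 0.176
gripper_force: 30.0
```

```bash

python3 -m pendant '[[[0,0,1],[0,0,0]],[[0,0,1.5],[0,0,0]],[[0,0,1.5],[0,0,0]],[[0,0,1.5],[0,0,0]]]'
python3 -m pendant '[[[0,0,0],[0,0,0]],[[0,0,0],[0,0,0]],[[0,0,0],[0,0,0]],[[0,0,0],[0,0,0]]]' 0.45
python3 -m pendant '[[[0,0,-10],[0,0,0]],[[0,0,-30],[0,0,0]],[[0,0,-60],[0,0,0]],[[-10,0,-100],[0,0,0]],[[-30,0,-140],[0,0,0]],[[-30,0,-140],[0,0,0]],[[-30,0,-140],[0,0,0]]]'
python3 - <<'E'
from h import *
from station import r
d={n:r.capture(n) for n in("wrist","scene","side")};c=d["wrist"]
g=cv2.cvtColor(c["frame"],cv2.COLOR_RGB2GRAY);u=proj(c,(.562,.012,.104))[0].round().astype(int);print(u)
np.set_printoptions(linewidth=250);print(g[u[1]-32:u[1]+33:4,u[0]-32:u[0]+33:4])
c=d["side"];g=cv2.cvtColor(c["frame"],cv2.COLOR_RGB2GRAY)
print([(z,proj(c,(.562,.012,z))[0].round(1).tolist()) for z in(.104,.07,.066)])
u=proj(c,(.562,.012,.085))[0].round().astype(int);print(u);print(g[u[1]-14:u[1]+18,u[0]-12:u[0]+13])
E
```

```text
time_s: 24.5
tcp_pos: [0.5619, 0.0124, 0.1462]
ee_rot: [[-0.052, -0.999, 0.001], [-0.999, 0.052, -0.0], [-0.0, -0.001, -1.0]]
wrist_force: [-0.5, -0.3, 2.2]
gripper_width: 0.173
gripper_force: 30.0
time_s: 24.9
tcp_pos: [0.5617, 0.0123, 0.1455]
ee_rot: [[-0.052, -0.999, -0.0], [-0.999, 0.052, -0.0], [0.0, 0.0, -1.0]]
wrist_force: [-0.5, -0.1, -0.4]
gripper_width: 0.418
gripper_force: 0.0
time_s: 25.6
tcp_pos: [0.5634, 0.0428, 0.2875]
ee_rot: [[-0.051, -0.999, 0.003], [-0.999, 0.051, 0.001], [-0.002, -0.003, -1.0]]
wrist_force: [-1.2, -0.8, -1.4]
gripper_width: 0.449
gripper_force: 0.0
[329 191]
[[70 63 40 40 45 40 38 39 36 37 40 36 41 33 34 53 69]
 [67 62 43 38 38 42 43 37 38 35 40 38 40 36 40 53 65]
 [69 60 37 39 36 38 35 36 36 39 34 38 36 39 35 50 69]
 [68 65 39 38 40 37 64 71 70 72 40 42 37 37 37 51 67]
 [70 62 38 36 38 62 47 44 42 43 70 34 35 34 35 55 68]
 [69 64 36 39 37 68 41 58 58 48 42 60 35 35 40 58 68]
 [71 64 38 37 34 59 65 67 68 68 58 66 34 37 37 59 65]
 [69 68 37 39 43 59 69 63 66 67 67 51 38 36 37 66 65]
 [67 63 37 36 37 69 66 69 65 68 64 36 38 37 32 66 68]
 [52 55 36 3
[... 3102 characters left out ...]
  26  31  33  35  33  35  34  34  34  34  34  32  32  31  31  29  29  30  33  54]
 [ 74  70  42  27  25  24  27  35  35  35  34  32  32  32  32  30  30  29  28  28  27  28  32  52  65]
 [ 74  71  53  25  26  25  27  37  36  34  30  31  29  30  29  28  27  28  27  27  26  26  31  55  73]
 [ 73  73  65  36  24  25  26  30  33  31  29  28  29  27  27  26  25  27  26  26  26  27  27  39  65]
 [ 74  73  72  60  36  27  25  25  29  28  27  28  27  25  26  25  25  25  26  27  26  29  27  30  51]
 [ 73  72  73  72  58  26  27  25  27  26  26  26  26  25  26  26  27  29  27  27  28  31  29  32  51]
 [ 73  73  73  72  69  37  26  26  26  26  27  26  26  26  27  27  28  29  29  30  37  43  45  59  65]]
```

The side view puts the head top at row 195 (predicted 195.3 when seated) and the collar at rows 209–211, on the tab. The pin is upright and seated, and the arm is clear, so I'm handing in.

```bash
python3 -c "
from station import r
print(r.finish_job())"
```

```text
the job is handed in; nothing more can be done
None
```

The job is handed in at about 26 s of the 72 s: both whole sticks lie flat in the box, the lid is shut, and the pin's collar sits on the tab by the camera check; no verdict came back, and I did not re-measure the stub or tableware at the end.

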